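Turn the slab roller's roller end for end

TASK

The wooden roller of the little slab-rolling machine has been put in back to front: its orange gear is at the end away from the blue gearbox. Lift it out of its two bearings, turn it end for end and lay it back down in both bearings with the orange gear next to the gearbox, without dropping it and without hitting the gearbox or the two black-knobbed adjusting posts. Leave the spare white roller with the green gear lying where it is.

Things in the scene. Friction and masses are not known exactly. Their poses are not given: they have to be found in the camera images.
- roller_mid (a point): Wooden roller to reverse; this point is on its axis at mid-barrel, x points along it to the orange-gear end (y, z may spin). Barrel, the place to grip: 36 mm diameter, 130 mm long (65 mm each way). Steel shaft 16 mm diameter, from -115 to +120 mm; gear 48 mm over its teeth, from +107 to +123 mm. 0.3 to 0.65 kg, balances within 10 mm of this point.
- seat (a point): Where mid-barrel belongs: between the fixed machine's two aluminium bearings, on the seated axis, 71 mm above the table; x points to the gearbox, z up. Bearings: open 90 degree V notches, 60 mm wide, 30 mm deep, in uprights 20 mm thick, 77 mm wide, centred at x = -85 and +85 mm, tops 19 mm higher. The barrel has 10 mm play each way along x. Below: a base plate, top 59 mm lower.
- drive: Fixtures not to strike, one fixed body, axes as the seat's. Origin on the table under the blue gearbox, at x = +190 mm from the seat. Gearbox 80 (x) x 100 mm, 120 mm high. Two posts with black knobs (26 mm diameter, tops 135 mm above the table) stand beside the roller at x, y = (+70, -95) and (-70, +95) mm from the seat: turn the roller above their tops.
- spare_mid (a point): Spare roller, not to be moved: same shape and size, white barrel, green gear, in a wooden rack elsewhere on the table; this point is mid-barrel, 51 mm above the table.
Mind the look-alikes: they are no part of the job. What is shaped like the part that bears roller_mid but turquoise is not meant.

How it is judged (in metres and radians):
At the end, for the whole second after the job is handed in: The roller lies at rest in both bearings, its orange gear at the gearbox end: barrel centred within 13 mm along the machine, within 10 mm sideways and in height of the seat point, axis within 0.12 rad of the machine's (the bearings themselves bring it within these) (x of roller_mid in the frame of seat between -0.013 and 0.013 m and y of roller_mid in the frame of seat between -0.01 and 0.01 m and z of roller_mid in the frame of seat between -0.01 and 0.01 m and angle between the x axis of roller_mid and the x axis of seat, either way round below 0.12 rad and x of drive in the frame of roller_mid above 0.1 m and linear speed of roller below 0.02 m/s); the robot touches nothing.
It fails at once if the gearbox or an adjusting post is struck (more than 3 N) (contact force between drive and anything else above 3 N).
It fails at once if the roller is let go more than 30 mm above its seat (z of roller_mid in the frame of seat above 0.03 m and contact force between roller and anything else below 0.05 N).
It fails at once if the spare roller is moved more than 20 mm (distance of spare_mid from where it was at the start of the episode above 0.02 m).
It also fails if it takes over 45 s, if anything falls off the work surface, if the arm or the gripper's body presses on something with over 40 N, if the wrist force passes 120 N, or if a joint passes its speed limit or range.

ROBOT

A 6-joint arm with a two-finger parallel gripper is mounted at the origin on the work surface. World frame = base frame: x ahead of the robot, y to its left, z up, the work surface at z = 0. Lengths are in mm, angles in rad, forces in N, time in s.
With the tool pointing down it reaches from about 275 to 750 mm from the base axis. Payload 10.2 kg.
Tool frame: the origin (TCP) lies at the very end of the fingers, on their centre line; the grasp point (between the pads) lies 19 mm behind it (ctrl.hold_point_z is the distance from the TCP to the grasp point, in mm); z points along the fingers, y is the direction in which the jaws open and shut (so a half turn about z gives the same grasp; the last joint's range is limited). The gripper opens to 85 mm and grips with 20 to 120 N. Pads are 22 mm wide; open, the fingers measure 114 mm over their backs; the gripper's body (76 mm by 85 mm) begins 54 mm behind the grasp point. The pads swing forward as they close: fully open they stand 13 mm farther back than shut.
Start: joints at [-0.223, 0.313, 1.498, -0, 1.331, -0.223], TCP at [525.006, -0.013, 231.294] pointing down, gripper open.
Joint ranges: [-2.94, 2.94], [-0.97, 2.17], [0.19, 2.56], [-1.23, 4.37], [0.02, 3.11], [-2.88, 2.88]. Speed limits (rad/s): [2.39, 2.39, 3.01, 3.14, 3.14, 3.14].

INTERFACE

Orientations are given as a unit quaternion [w, x, y, z].
In Python, from rig import readout, cams, workorder, spotter, ctrl gives the robot as it stands.
- The arm moves only by the tool step_arm, never from a script. Its argument "plan" is text: rows parted by semicolons, each of 5 numbers parted by spaces: the shift along the tool's x, y, z in cm, then the turn about the tool's z in degrees, then the opening in per cent of the stroke, from 0 (shut) to 100 (fully open). In form: x y z twist gripper; .... A call has 1 to 10 rows; each row is the pose to reach, as a shift and turn from the pose commanded when the call began, along the tool's axes at that moment; what a row does not reach only later rows make up. A row lasts 1/10 s, in which the tool goes at most 50 mm and 8.59 degrees, less where a joint would pass 70% of its speed; a pose out of reach is approached as far as the arm can. A call with a gripper value outside its range is refused whole. The fingers move at their own pace and stop on an object; "grip_force" is the grip in N (left out, the last holds). Time passes only in rows, so rows that repeat a pose let the fingers close. It gives the time, the measured TCP pose, the force and the opening at its end, in the units of the state.
- readout.sense(): the state, without advancing time (a new reading comes with each control period).
- cams.capture(name): name is "scene" or "side" or "wrist"; returns (picture, depth): 384x512x3 uint8, red, green, blue; 384x512 float32, mm along the optical axis (not along the pixel's ray), 0 where there is no reading.
- cams.camera_info(name): a dict with "vfov" (degrees; the focal length in pixels is half the picture's height over the tangent of half this angle, whatever the lens; pixels are square), "cx", "cy" (the principal point, pixels), "rvec" (rotation vector, rad) and "tvec" (3), from world to camera coordinates, as OpenCV has them. Camera axes: x right, y down, z forward; pixel columns grow to the right and rows downward; lengths in mm; the calibration is good to about 2 mm. The wrist camera is an equidistant fisheye: a pixel r from the principal point sees the ray r / f radians off the axis. A picture is of the moment at which its call begins: read the wrist's pose just before it. camera_info takes no time and is no camera call; for the wrist camera it gives the pose at the moment of the call.
- workorder.finish_job(): hands the job in, once; it reports no verdict.
Trained networks look in the newest picture that a camera, given by its name, has taken for a name from the list of things; names that differ only in an ending like _2 or _b are one class to them, and where a whole thing is asked for, a point or a joint stands for the part that bears it (a point fixed in the world has none). Each returns a list of dicts, best first, with "conf" (0 to 1); they miss things now and then, are a little off and sometimes report something else, mostly with a low value. They report only what shows in the picture. A call takes as long as a camera call. They do not tell look-alikes from the thing itself.
- spotter.regions_of(camera, target): "pixels" (384x512 bool, what is visible of it) and "extent" ([centre column, centre row, width, height] in pixels, round what is visible of it).
The state is a dict: "time_s": time; "joints": joint angles; "dq": joint speeds; "tau": joint torques, N m; "eef_pos": TCP position; "ee_rot": TCP orientation; "force": force on the tool from outside, world axes, zero at the start; "wrist_torque": the same for the moment, N m; "grip_width": opening from 0.0 (shut) to 1.0 (fully open).
Only numpy, scipy, OpenCV 4.12 (cv2) and the standard library are available. Lean on these libraries where they do the work, as an engineer would, in place of code of your own. Each camera call takes 0.05 s, during which the arm holds its last target. There are 200 camera calls.

## Working session

There is one attempt and no reset: what is moved stays moved. The work goes in short steps, Python scripts to look and compute and a tool call to move; the robot and the scene stay as the last step left them, time stands still between calls to the robot, and variables do not carry over. Pictures are saved under pics/ and viewed, about 8 in all and at most 12, crops included, and the job is handed in when it is done.

Besides the shell and the picture viewer there is one more tool, called after "Request:" as name(argument=value, ...) on one line, values as JSON. step_arm: Moves the arm, as the interface text tells. Its arguments: {"type":"object","properties":{"plan":{"type":"string"},"grip_force":{"type":"number"}},"required":["plan"]}

```bash
mkdir -p pics; ls
cat > h.py <<'E'
import numpy as np, cv2
from rig import readout, cams, workorder, spotter, ctrl
def P(name,info,depth,mask):
    """world points of masked pixels (pinhole cams)"""
    f=192/np.tan(np.radians(info["vfov"])/2)
    v,u=np.nonzero(mask&(depth>0)); z=depth[v,u]
    c=np.stack([(u-info["cx"])/f*z,(v-info["cy"])/f*z,z],1)
    R=cv2.Rodrigues(np.array(info["rvec"],float))[0]
    return (c-np.array(info["tvec"]).ravel())@R
E
python3 - <<'E'
from h import *
ims=[]
for n in("scene","side"):
    im,d=cams.capture(n); i=cams.camera_info(n); print(n,i); np.savez(n,im=im,d=d)
    ims.append(im)
    for t in("roller_mid","spare_mid","drive"):
        for r in spotter.regions_of(n,t):
            p=P(n,i,d,r["pixels"]); print(t,r["conf"],np.round(r["extent"]),np.round(np.median(p,0)) if len(p) else None, im[r["pixels"]].mean(0).round())
cv2.imwrite("pics/a.png",cv2.resize(cv2.cvtColor(np.vstack(ims),cv2.COLOR_RGB2BGR),None,fx=.78,fy=.78))
cv2.imwrite("pics/scene.png",cv2.cvtColor(ims[0],cv2.COLOR_RGB2BGR))
cv2.imwrite("pics/side.png",cv2.cvtColor(ims[1],cv2.COLOR_RGB2BGR))
print(readout.sense())
E
```

```text
pics
scene {'vfov': 47.99804443572165, 'cx': 255.03888580667757, 'cy': 188.1868309909907, 'rvec': array([ 1.02548451,  2.32419813, -1.12424673]), 'tvec': array([ 267.48172331, -135.12909548, 1611.46911335])}
roller_mid 0.64 [244. 139.  42.  14.] [ 141. -269.   21.] [ 54. 109.  96.]
spare_mid 0.66 [129. 148.  53.  39.] [ 525. -494.   57.] [131. 135. 109.]
drive 0.68 [188. 195.  79.  83.] [ 570. -205.   88.] [58. 57. 73.]
side {'vfov': 46.3070909851803, 'cx': 261.94760688414254, 'cy': 190.6389231872893, 'rvec': array([ 2.19964895, -0.38726816,  0.19289841]), 'tvec': array([-387.99399024,  140.50235264, 1289.88420181])}
roller_mid 0.85 [294. 193.  56.  49.] [492. -62.  82.] [93. 63. 39.]
roller_mid 0.61 [212. 298. 100.  18.] [ 178. -312.   29.] [  7. 104.  97.]
spare_mid 0.76 [379. 318.  84.  58.] [ 501. -519.   62.] [118. 123. 105.]
drive 0.94 [325. 209.  87. 107.] [ 527. -261.   97.] [27. 46. 69.]
{'time_s': 0.4, 'joints': array([-2.23412167e-01,  3.13001540e-01,  1.49779372e+00, -3.66404245e-05,
        1.33102622e+00, -2.23399238e-01]), 'dq': array([ 8.60781351e-04,  7.68241003e-05,  1.36332869e-03,  4.28656895e-04,
       -7.09614916e-04,  2.25877526e-03]), 'tau': array([-1.06865522e-03, -4.11815107e+01, -2.59665924e+01, -8.76051581e-05,
        1.21191624e-03,  1.02485035e-05]), 'eef_pos': array([ 5.24964851e+02, -1.98857566e-02,  2.31206878e+02]), 'ee_rot': array([-8.73327020e-05,  7.07108270e-01,  7.07105283e-01, -7.60260673e-05]), 'force': array([-0.61960817,  0.56537671, -0.33035963]), 'wrist_torque': array([-0.03169601, -0.03638925,  0.02964917]), 'grip_width': 0.9989949511362013}
```

View pics/a.png

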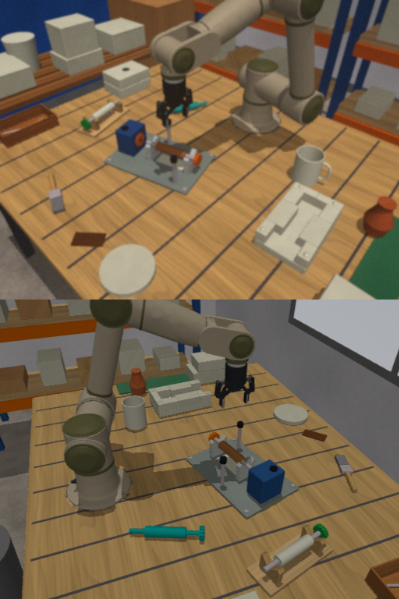

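Run:
```python
import cv2
a=cv2.imread("pics/side.png")[130:290,230:450]
cv2.imwrite("pics/c.png",cv2.resize(a,None,fx=3.6,fy=3.6,interpolation=cv2.INTER_CUBIC))
```

```text
(no output)
```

View pics/c.png

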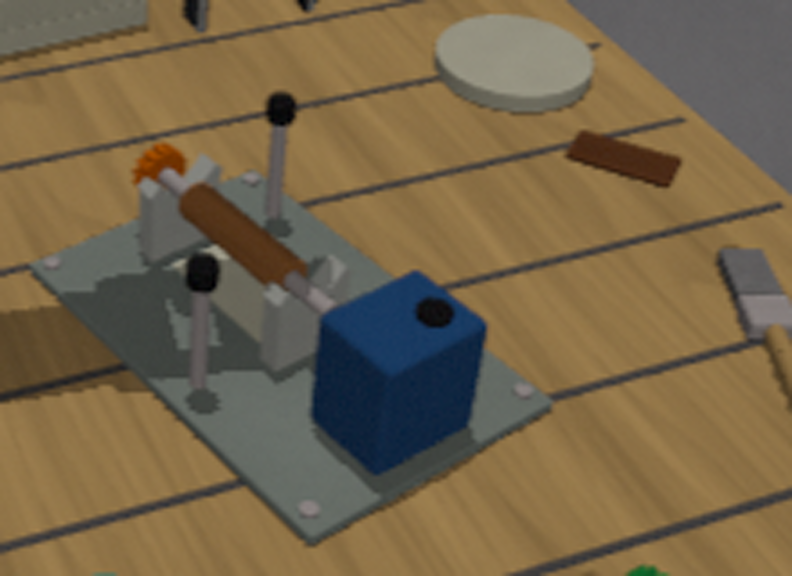

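Wooden roller: side picture (297,193), scene (about 225,193). Things it could be taken for: the turquoise roller-shaped tool at (212,298) and the white spare with the green gear at (379,318), both in the side picture. The close crop shows a brown barrel, with the orange gear at the end away from the blue gearbox, so this is the right one. Next I'll measure it.

```bash
cat > m.py <<'E'
from h import *
def masks(im):
    h=cv2.cvtColor(im,cv2.COLOR_RGB2HSV).astype(int); H,S,V=h[...,0],h[...,1],h[...,2]
    return dict(blue=(H>100)&(H<125)&(S>150)&(V>40), orange=(H>4)&(H<16)&(S>200)&(V>130), brown=(H<15)&(S>110)&(V>30)&(V<150))
if __name__=="__main__":
  for n in("scene","side"):
    z=np.load(n+".npz"); im,d=z["im"],z["d"]; i=cams.camera_info(n)
    M=masks(im)
    for k,m in M.items():
        pts=P(n,i,np.where(d>0,d,1),np.ones_like(m)).reshape(384,512,3)
        x,y,zz=pts[...,0],pts[...,1],pts[...,2]
        m=m&(d>0)&(x>380)&(x<680)&(y>-360)&(y<50)&(zz>(55 if k!="blue" else 20))&(zz<130)
        p=pts[m]
        if k=="brown":
            c=np.median(p,0); p=p[np.linalg.norm(p-c,axis=1)<85]; top=p
            c=p.mean(0); w,v=np.linalg.eigh(np.cov(p.T)); a=v[:,-1]*np.sign(v[0,-1]); s=(p-c)@a
            print(n,k,len(p),c.round(1),a.round(3),s.min().round(1),s.max().round(1),"zmax",np.percentile(p[:,2],98))
        elif k=="blue":
            t=p[p[:,2]>np.percentile(p[:,2],98)-6]; r=cv2.minAreaRect(t[:,:2].astype(np.float32)); print(n,k,len(p),np.percentile(p[:,2],98),r)
        else: print(n,k,len(p),p.mean(0).round(1),p.max(0).round(1))
E
python3 m.py
```

```text
scene blue 222 120.81064823990495 ((551.4583129882812, -235.13497924804688), (86.58171081542969, 68.73186492919922), 16.792076110839844)
scene orange 8 [ 547.7 -193.3   89. ] [ 559.8 -188.1   94. ]
scene brown 414 [507.5 -50.3  79.8] [ 0.267 -0.964 -0.01 ] -62.4 65.7 zmax 89.1608146178277
side blue 1779 121.95446534866238 ((546.1563110351562, -247.31185913085938), (97.20746612548828, 74.74051666259766), 13.79302978515625)
side orange 14 [467.2  46.2  90.2] [487.4  50.   96.9]
side brown 364 [493.3 -68.2  82.3] [ 0.277 -0.961 -0.003] -69.1 61.9 zmax 90.9555754280497
```

Request:
step_arm(plan="-3 -1.4 0 -8 100; -6.3 -2.8 0 -15.5 100; -6.3 -2.8 0 -15.5 100; -6.3 -2.8 0 -15.5 100; -6.3 -2.8 0 -15.5 100")

```text
time_s: 0.9
eef_pos: [497.2, -62.5, 231.3]
ee_rot: [-0.0, 0.606, 0.796, 0.0]
force: [1.0, 0.1, 0.1]
grip_width: 0.999
```

```bash
cat > w.py <<'E'
from m import *
def wrist(tag):
    s=readout.sense(); i=cams.camera_info("wrist"); im,d=cams.capture("wrist")
    f=192/np.tan(np.radians(i["vfov"])/2); v,u=np.mgrid[:384,:512].astype(float)
    x,y=u-i["cx"],v-i["cy"]; r=np.hypot(x,y)+1e-9; t=np.tan(np.minimum(r/f,1.5))
    c=np.stack([x/r*t*d,y/r*t*d,d],-1); R=cv2.Rodrigues(np.array(i["rvec"],float))[0]
    W=(c-np.array(i["tvec"]).ravel())@R
    cv2.imwrite(f"pics/{tag}.png",cv2.cvtColor(im,cv2.COLOR_RGB2BGR)); np.savez(tag,im=im,d=d,W=W)
    return s,im,d,W
E
python3 - <<'E'
from w import *
s,im,d,W=wrist("w1"); print(s["eef_pos"],s["ee_rot"],s["joints"],s["time_s"])
M=masks(im); ok=(d>0)
x,y,z=np.moveaxis(W,-1,0)
box=ok&(x>380)&(x<680)&(y>-360)&(y<80)
for k,m in M.items():
    m=m&box&(z>50)&(z<135)
    if m.sum()<5: print(k,m.sum()); continue
    p=W[m]; print(k,len(p),p.mean(0).round(1),np.percentile(p,[2,98],0).round(1).tolist())
    r=cv2.minAreaRect(p[:,:2].astype(np.float32)); print(r)
for r in spotter.regions_of("wrist","roller_mid"): 
    p=W[r["pixels"]&ok]; print(r["conf"],r["extent"],np.median(p,0))
E
```

```text
[497.23179236 -62.46554332 231.31533776] [-1.72556648e-06  6.05611663e-01  7.95760328e-01  1.17679420e-04] [-3.59296610e-01  2.60198383e-01  1.56774501e+00  2.34141159e-04
  1.31358499e+00 -6.29083890e-01] 0.9
blue 2853 [ 544.9 -209.6  110.6] [[495.8, -235.6, 61.3], [584.5, -192.5, 121.7]]
((541.5490112304688, -218.4437255859375), (98.33485412597656, 34.38821792602539), 14.689146995544434)
orange 1009 [ 517.8 -126.6   79.1] [[452.1, -205.7, 52.1], [559.7, 61.1, 95.8]]
((505.5490417480469, -71.02143859863281), (52.145267486572266, 272.6761779785156), 13.811213493347168)
brown 2584 [ 510.4 -103.2   82.6] [[469.4, -204.3, 56.2], [555.6, 45.6, 92.3]]
((505.6699523925781, -74.73333740234375), (52.19403839111328, 265.2887268066406), 14.067668914794922)
0.82 [261.1, 159.3, 51.5, 224.2] [494.05454835 -37.05534528  86.79392539]
0.61 [48.6, 251.8, 97.2, 78.1] [ 189.21268841 -294.68173971   28.19204404]
```

View pics/w1.png

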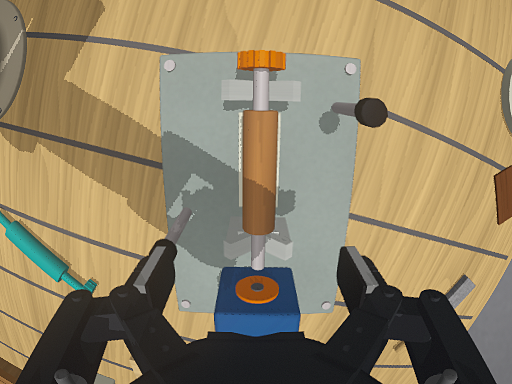

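The wrist picture shows the wooden barrel at columns 243-278, rows 110-235, with the gear at (261,60) and the gearbox at (257,300). An orange disc on the gearbox face confused the colour mask, so I'll measure the barrel, gear and uprights from this view.

Run:
```python
from w import *
q=np.load("w1.npz"); im,d,W=q["im"],q["d"],q["W"]
bar=np.zeros((384,512),bool); bar[105:242,238:284]=1
h=cv2.cvtColor(im,cv2.COLOR_RGB2HSV).astype(int)
b=bar&(h[...,1]>110)&(h[...,0]<18)&(d>0)&(W[...,2]>65); p=W[b]
# axis from fit of cylinder r=18, known z=71
from scipy.optimize import least_squares
def res(t):
    a=np.array([np.cos(t[2]),np.sin(t[2])]); n=np.array([-a[1],a[0]])
    l=(p[:,:2]-[t[0],t[1]])@n; return np.hypot(l,p[:,2]-t[3])-18
o=least_squares(lambda t:np.r_[res(t)],[497,-62,np.radians(-75),71],loss="soft_l1")
t=o.x; a=np.array([np.cos(t[2]),np.sin(t[2])]); n=np.array([-a[1],a[0]])
s=(p[:,:2]-t[:2])@a; print(len(p),"yaw",np.degrees(t[2]),"z",t[3],"rms",np.sqrt(np.mean(res(t)**2)),np.percentile(s,[0,1,99,100]))
c=t[:2]+a*(np.percentile(s,1)+np.percentile(s,99))/2; print("barrel mid",c)
# machine: along/lateral coords rel. to barrel mid
al=(W[...,:2]-c)@a; la=(W[...,:2]-c)@n; z=W[...,2]
g=(h[...,1]<60)&(d>0)
for nm,r in(("farUp",(slice(75,108),slice(215,310))),("nearUp",(slice(205,265),slice(215,310)))):
    m=g[r]&(z[r]>83)&(z[r]<93)&(abs(la[r])>20); print(nm,m.sum(),"al",np.percentile(al[r][m],[2,50,98]).round(1),"la",np.percentile(la[r][m],[2,98]).round(1),z[r][m].max())
o=(h[...,0]<18)&(h[...,1]>150)&(d>0)
r=(slice(45,75),slice(230,292)); m=o[r]&(z[r]>50); print("gear al",np.percentile(al[r][m],[2,98]),"la",np.percentile(la[r][m],[2,98]))
m=masks(im)["blue"]&(d>0)&(z>115)&(z<126)&(al<300); print("blue top al",al[m].min(),"la",np.percentile(la[m],[1,99]))
# profile of heights along row 170
for rr in(150,170,190): print([(u,int(la[rr,u]),int(z[rr,u])) for u in range(215,310,6)])
```

```text
4046 yaw -75.32521411375055 z 71.77039825751746 rms 0.6793849497865168 [-84.6670255  -83.86298689  42.14627434  44.47151214]
barrel mid [499.87768691 -57.22757767]
farUp 644 al [-93.2 -83.8 -74.7] la [-37.3  37. ] 92.34030188773859
nearUp 470 al [76.  84.6 95.4] la [-37.8  36.4] 92.22549231637309
gear al [-121.30041858 -105.64973783] la [-21.80154659  21.59829373]
blue top al 149.50868630123935 la [-47.69367392  46.76182614]
[(215, -54, 12), (221, -46, 11), (227, -39, 12), (233, -31, 13), (239, -24, 14), (245, -14, 82), (251, -8, 89), (257, -2, 89), (263, 3, 89), (269, 9, 86), (275, 15, 81), (281, 27, 11), (287, 34, 14), (293, 42, 12), (299, 49, 14), (305, 57, 13)]
[(215, -54, 14), (221, -47, 13), (227, -39, 12), (233, -31, 13), (239, -24, 14), (245, -14, 82), (251, -8, 88), (257, -2, 89), (263, 3, 89), (269, 9, 87), (275, 15, 80), (281, 28, 13), (287, 35, 13), (293, 43, 13), (299, 50, 13), (305, 58, 14)]
[(215, -55, 13), (221, -47, 13), (227, -39, 12), (233, -32, 12), (239, -24, 13), (245, -14, 82), (251, -8, 87), (257, -2, 90), (263, 3, 90), (269, 10, 86), (275, 16, 77), (281, 29, 11), (287, 37, 11), (293, 44, 12), (299, 52, 12), (305, 60, 11)]
```

Request:
step_arm(plan="0.4 0.4 0 0.8 100; 0.4 0.4 4 0.8 100; 0.4 0.4 8 0.8 100; 0.4 0.4 12 0.8 100; 0.4 0.4 15.5 0.8 100; 0.4 0.4 17.5 0.8 100; 0.4 0.4 18.1 0.8 100; 0.4 0.4 18.1 0.8 100; 0.4 0.4 18.1 0.8 100", grip_force=60)

```text
time_s: 1.9
eef_pos: [500.6, -58.1, 51.4]
ee_rot: [0.001, 0.611, 0.792, 0.0]
force: [0.9, -0.6, 0.5]
grip_width: 1.0
```

Request:
step_arm(plan="0 0 0 0 20; 0 0 0 0 20; 0 0 0 0 20; 0 0 0 0 20; 0 0 0 0 20; 0 0 0 0 20; 0 0 0 0 20; 0 0 0 0 20", grip_force=60)

```text
time_s: 2.7
eef_pos: [500.1, -58.1, 50.9]
ee_rot: [0.0, 0.611, 0.792, 0.0]
force: [-1.7, 0.8, 5.4]
grip_width: 0.407
```

Request:
step_arm(plan="0 0 -0.5 0 20; 0 0 -1.5 0 20; 0 0 -3 0 20; 0 0 -5 0 20; 0 0 -7.5 0 20; 0 0 -10 0 20; 0 0 -12.5 0 20; 0 0 -14.5 0 20; 0 0 -15 0 20; 0 0 -15 0 20", grip_force=80)

```text
time_s: 3.7
eef_pos: [499.7, -58.1, 200.4]
ee_rot: [0.0, 0.611, 0.792, 0.0]
force: [0.2, 0.7, -6.3]
grip_width: 0.399
```

Run:
```python
from w import *
s,im,d,W=wrist("w2"); print(s["eef_pos"],s["joints"],s["force"],s["wrist_torque"],s["grip_width"])
```

```text
[499.65780672 -58.05975031 200.41873616] [-3.48976358e-01  2.91242089e-01  1.61036764e+00 -3.76118194e-05
  1.23964295e+00 -6.05502618e-01] [ 0.21773471  0.70178065 -6.30660532] [ 0.02737349 -0.00506612 -0.00181581] 0.3994949641145626
```

View pics/w2.png

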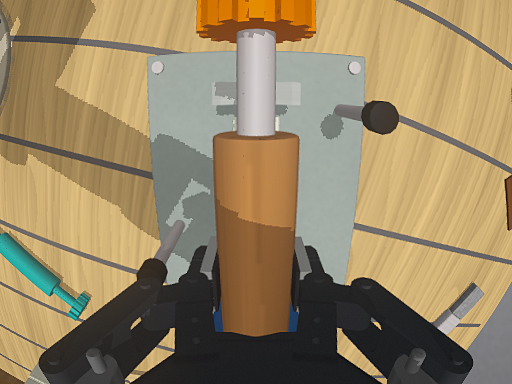

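The roller is lifted and held level: the barrel is at columns 215-298, the gear at (255,20), and the measured moment is close to zero. Now for the half turn at this height.

Request:
step_arm(plan="0 0 0 2 20; 0 0 0 6 20; 0 0 0 12 20; 0 0 0 19 20; 0 0 0 26 20; 0 0 0 33 20; 0 0 0 40 20; 0 0 0 47 20; 0 0 0 54 20; 0 0 0 60 20")

```text
time_s: 4.75
eef_pos: [499.1, -57.9, 198.7]
ee_rot: [-0.001, 0.926, 0.378, -0.001]
force: [0.5, -0.4, -5.4]
grip_width: 0.4
```

Request:
step_arm(plan="0 0 0 7 20; 0 0 0 14 20; 0 0 0 21 20; 0 0 0 28 20; 0 0 0 35 20; 0 0 0 42 20; 0 0 0 49 20; 0 0 0 55 20; 0 0 0 60 20; 0 0 0 60 20")

```text
time_s: 5.75
eef_pos: [499.2, -57.9, 198.9]
ee_rot: [-0.0, 0.991, -0.134, -0.001]
force: [0.5, 0.7, -5.7]
grip_width: 0.399
```

Request:
step_arm(plan="0 0 0 4 20; 0 0 0 11 20; 0 0 0 18 20; 0 0 0 25 20; 0 0 0 32 20; 0 0 0 39 20; 0 0 0 46 20; 0 0 0 53 20; 0 0 0 58 20; 0 0 0 60 20")

```text
time_s: 6.75
eef_pos: [499.4, -57.9, 199.3]
ee_rot: [0.0, 0.792, -0.611, -0.001]
force: [-0.3, 0.1, -4.9]
grip_width: 0.402
```

Request:
step_arm(plan="0 0 0 0 20; 0 0 0 0 20")

```text
time_s: 6.95
eef_pos: [499.6, -58.0, 199.7]
ee_rot: [0.0, 0.793, -0.61, -0.001]
force: [-0.2, 0.0, -5.2]
grip_width: 0.401
```

```bash
cat > t.py <<'E'
from w import *
from scipy.optimize import least_squares
import sys
s,im,d,W=wrist(sys.argv[1]); print(s["eef_pos"],s["ee_rot"].round(4),s["joints"].round(3),s["force"],s["wrist_torque"],s["grip_width"],s["time_s"])
h=cv2.cvtColor(im,cv2.COLOR_RGB2HSV).astype(int)
from scipy.spatial.transform import Rotation as Ro
R=Ro.from_quat(s["ee_rot"],scalar_first=True).as_matrix()
T=(W-s["eef_pos"])@R   # tool coordinates
m=(h[...,1]>110)&(h[...,0]<18)&(d>0)&(abs(T[...,1])<20)&(abs(T[...,0])<90)&(abs(T[...,2]+19)<30)
p=T[m]
def res(t): # line at x=0: y=t0+t1 x, z=t2+t3 x
    return np.hypot(p[:,1]-t[0]-t[1]*p[:,0],p[:,2]-t[2]-t[3]*p[:,0])-18
o=least_squares(res,[0,0,-19,0],loss="soft_l1"); print("tool-frame axis y0,slope_y,z0,slope_z",o.x.round(3),"rms",np.sqrt(np.mean(res(o.x)**2)),"x",np.percentile(p[:,0],[1,99]),len(p))
g=(h[...,0]<18)&(h[...,1]>150)&(d>0)&(abs(T[...,1])<30)&(abs(T[...,0])>100)&(abs(T[...,0])<130)&(abs(T[...,2]+19)<30)
print("gear",g.sum(), np.percentile(T[g],[2,98],0).round(1).tolist() if g.sum() else None)
E
python3 t.py w3
```

```text
[499.55548634 -57.99981797 199.72326558] [ 2.000e-04  7.925e-01 -6.099e-01 -6.000e-04] [-0.349  0.292  1.611  0.     1.24   2.534] [-0.19104863  0.04879237 -5.22100518] [ 0.00563342 -0.00472054  0.00437197] 0.40089855375051575 6.95
tool-frame axis y0,slope_y,z0,slope_z [-5.5000e-02  2.0000e-03 -2.0724e+01  5.0000e-03] rms 0.8954067325244152 x [-26.42095671  66.08750926] 15288
gear 3920 [[107.7, -21.7, -43.6], [117.6, 22.1, -8.0]]
```

View pics/w3.png

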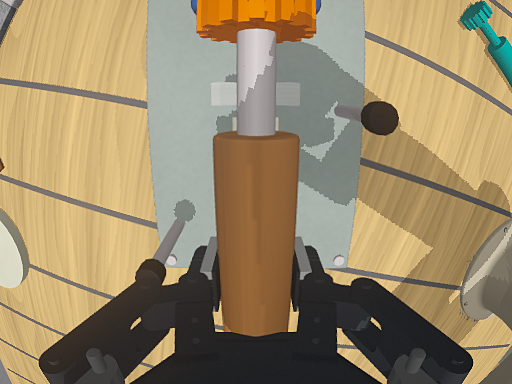

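The gear now points to the gearbox (blue shows behind it at (255,5)). The barrel is level and centred on the tool, with its end at +66 mm. I'll lower it about 14.9 cm.

Request:
step_arm(plan="0 0 1 0 20; 0 0 3 0 20; 0 0 5.5 0 20; 0 0 8 0 20; 0 0 10 0 20; 0 0 11.5 0 20; 0 0 12.5 0 20; 0 0 13.3 0 20; 0 0 13.8 0 20; 0 0 13.8 0 20")

```text
time_s: 8.0
eef_pos: [499.7, -58.0, 61.9]
ee_rot: [0.0, 0.792, -0.611, -0.0]
force: [-0.1, -0.3, -4.6]
grip_width: 0.401
```

Request:
step_arm(plan="0 0 0.3 0 20; 0 0 0.6 0 20; 0 0 0.8 0 20; 0 0 1 0 20; 0 0 1 0 20; 0 0 1 0 20")

```text
time_s: 8.6
eef_pos: [499.8, -58.1, 52.4]
ee_rot: [-0.0, 0.792, -0.611, 0.0]
force: [0.4, -0.5, -6.1]
grip_width: 0.4
```

Request:
step_arm(plan="0 0 0.1 0 20; 0 0 0.1 0 20; 0 0 0.15 0 20; 0 0 0.15 0 20")

```text
time_s: 9.0
eef_pos: [500.1, -58.1, 51.1]
ee_rot: [-0.0, 0.792, -0.611, 0.0]
force: [0.5, 0.5, -2.3]
grip_width: 0.401
```

Request:
step_arm(plan="0 0 0.05 0 20; 0 0 0.05 0 20; 0 0 0.05 0 45; 0 0 0.05 0 50; 0 0 0.05 0 60; 0 0 0.05 0 80; 0 0 0.05 0 100; 0 0 0.05 0 100; 0 0 0.05 0 100")

```text
time_s: 9.9
eef_pos: [499.8, -58.1, 50.3]
ee_rot: [-0.0, 0.792, -0.611, -0.0]
force: [-0.1, 0.3, -0.0]
grip_width: 0.995
```

Request:
step_arm(plan="0 0 0 0 100; 0 0 -1 0 100; 0 0 -3 0 100; 0 0 -6 0 100; 0 0 -10 0 100; 0 0 -14 0 100; 0 0 -17 0 100; 0 0 -18 0 100; 0 0 -18 0 100; 0 0 -18 0 100")

```text
time_s: 10.9
eef_pos: [499.3, -57.9, 229.1]
ee_rot: [0.0, 0.792, -0.611, -0.001]
force: [0.1, 0.5, -0.1]
grip_width: 1.0
```

```bash
python3 t.py w4 | head -1
python3 - <<'E'
from w import *
from scipy.optimize import least_squares
q=np.load("w4.npz"); im,d,W=q["im"],q["d"],q["W"]
h=cv2.cvtColor(im,cv2.COLOR_RGB2HSV).astype(int)
c=np.array([500.,-57.8]); th=np.radians(-75.3); a=np.array([np.cos(th),np.sin(th)]); n=np.array([-a[1],a[0]])
al=(W[...,:2]-c)@a; la=(W[...,:2]-c)@n; z=W[...,2]
b=(h[...,1]>110)&(h[...,0]<18)&(d>0)&(z>60)&(z<100)&(abs(la)<22)&(abs(al)<80)
A,L,Z=al[b],la[b],z[b]
o=least_squares(lambda t:np.hypot(L-t[0]-t[1]*A,Z-t[2]-t[3]*A)-18,[0,0,71,0],loss="soft_l1").x
e=np.percentile(A,[1,99]); print("lat,slope,z,slope",o.round(3),"ends",e,"mid",e.mean())
g=(h[...,1]>150)&(h[...,0]<18)&(d>0)&(z>50)&(abs(la)<26)&(abs(al)>98)&(abs(al)<135)
print("gear al",np.percentile(al[g],[2,98]),g.sum())
u=(h[...,1]<60)&(d>0)&(z>84)&(z<93)&(abs(la)>22)&(abs(la)<38)
for sg in(-1,1): m=u&(abs(al-sg*85)<20); print("upright",np.percentile(al[m],[2,50,98]).round(1),m.sum())
E
```

```text
[499.26531877 -57.9327882  229.05147058] [ 3.000e-04  7.917e-01 -6.109e-01 -1.000e-03] [-0.349  0.266  1.566 -0.     1.312  2.536] [ 0.10483898  0.51313415 -0.06772345] [-0.01561092  0.00609586 -0.01357667] 1.00024592271033 10.9
lat,slope,z,slope [-9.9000e-02 -1.0000e-03  7.1708e+01  2.0000e-03] ends [-60.72959727  65.50838283] mid 2.3893927833447464
gear al [108.14662451 123.81921608] 882
upright [-94.  -83.4 -74.4] 390
upright [75.6 85.3 94.8] 581
  return _methods._mean(a, axis=axis, dtype=dtype,
  ret = ret.dtype.type(ret / rcount)
Traceback (most recent call last):
  File "t.py", line 13, in <module>
    o=least_squares(res,[0,0,-19,0],loss="soft_l1"); print("tool-frame axis y0,slope_y,z0,slope_z",o.x.round(3),"rms",np.sqrt(np.mean(res(o.x)**2)),"x",np.percentile(p[:,0],[1,99]),len(p))
                                                                                                                                                        ~~~~~~~~~~~~~^^^^^^^^^^^^^^^
IndexError: index -1 is out of bounds for axis 0 with size 0
```

View pics/w4.png

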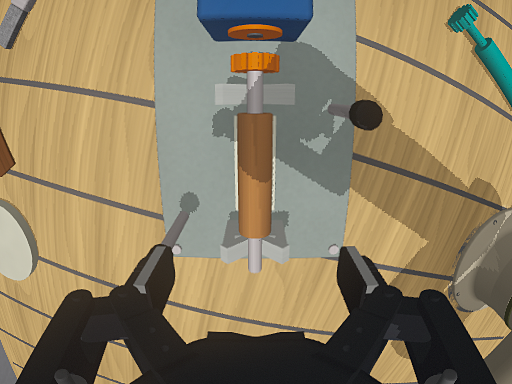

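The picture shows the roller lying in both notches, with the orange gear at (255,62) next to the blue gearbox at (255,20) and the gripper clear. The measured values agree, so I'll hand it in.

```bash
python3 -c "
from rig import workorder; print(workorder.finish_job())"
```

```text
the job is handed in; nothing more can be done
None
```

I lifted the wooden roller out of its bearings, turned it end for end above the posts and laid it back with the orange gear next to the gearbox. The job was handed in after about 11 s of robot time; handing in gives no verdict.

**Position:** the last wrist-camera check put the barrel within about 2.5 mm of the seat along the machine and 0.1 mm sideways. Its axis is at 71.7 mm height against the nominal 71, and it is parallel to the machine's axis within 0.01 rad. The gear spans +108 to +124 mm on the gearbox side.

**Forces and clearance:** wrist force stayed within about 7 N in every reading. I saw no sign of contact with the gearbox or posts. The gripper was open, with its tips at 229 mm, well clear of everything. I never reached towards the spare roller, but I took no final picture of it.

**One check failed:** my script for measuring the roller in the tool frame stopped with an error after release, because the roller was no longer between the fingers. I used the world-frame fit above instead.

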